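# Take the piston off the stall rack

## Task

Lift the piston with its connecting rod up and off its hook on the display rack, and stand it upright, piston end down, in the empty cream tray. Leave the bare connecting rod hanging on its hook.

Things in the scene. Friction and masses are not known exactly. Their poses are not given: they have to be found in the camera images.
- piston_eye (a point): The part to move: round aluminium piston (60 mm diameter, 56 mm tall, flat end down) on a steel connecting rod, 0.4 kg, hung on a hook. Point: centre of the ring-shaped eye at the rod's top, 140 mm above the flat underside. Eye: 54 mm outside, 40 mm bore, 16 mm thick; x is the bore axis, z up, y level across it. Grip it across y from straight above, a finger each side, the hook between them.
- rack: Grey steel rack, fixed; origin under its bar at table height. Two hooks, 160 mm apart, 10 mm bars at 225-235 mm height, run from the bar (x = 0, 12 mm thick) along the rack's -x to x = -70, where the end turns up to 245 mm. An eye hangs at x = -46 to -30, centre 215 mm high. Raise the eye 10 to 30 mm (20 is the middle), then draw it along -x until it is past x = -90. Nothing is above 250 mm.
- tray_empty: The empty cream plastic tray, fixed: 130 mm (x) by 190 mm (y) outside, 45 mm tall, walls and floor 6 mm thick. Origin at the centre of its underside on the table, z up. A second tray just like it stands beside it and holds two aluminium carburettors, up to 90 mm tall.
- rod_eye (a point): To be left hanging: a bare steel connecting rod without a piston, on the other hook. Point: centre of its upper eye, which is like the piston's (54 mm outside, 16 mm thick) and level with it; axes likewise.
Things that resemble listed ones, but are neither listed nor needed, are in the scene too. Leave any black or yellow look-alike of the tray_empty alone.

How it is judged:
By the outcome, as a careful person would: the job done as asked, in the order asked, and still so for the second after the job is handed in, with the robot touching nothing.
It also fails if it takes over 40 s, if anything falls off the work surface, if the arm or the gripper's body presses on something with over 40 N, if the wrist force passes 120 N, or if a joint passes its speed limit or range.

## Robot

A 6-joint arm with a two-finger parallel gripper is mounted at the origin on the work surface. World frame = base frame: x ahead of the robot, y to its left, z up, the work surface at z = 0. Lengths are in m, angles in rad, forces in N, time in s.
With the tool pointing down it reaches from about 0.375 to 0.9 m from the base axis. Payload 3.1 kg.
Tool frame: the origin (TCP) lies on the mounting face of the last link; the fingertips stand 182 mm ahead of it and the grasp point (between the pads) lies 164 mm ahead of it; z points along the fingers, y is the direction in which the jaws open and shut (so a half turn about z gives the same grasp; the last joint's range is limited). The gripper opens to 87 mm and grips with 3 to 60 N. Pads are 19 mm wide; open, the fingers measure 117 mm over their backs; the gripper's body (75 mm by 190 mm) begins 51 mm behind the grasp point.
Start: joints at [0.942, 0.527, 1.433, -0, 1.181, -0.178], TCP at [0.272, 0.563, 0.405] pointing down, gripper open.
Joint ranges: [-3.08, 3.08], [-0.75, 2.2], [0.22, 2.44], [-1.43, 4.57], [0, 2.65], [-2.85, 2.85]. Speed limits (rad/s): [2.79, 2.79, 3.14, 3.14, 3.14, 3.14].

## Interface

Orientations are given as a unit quaternion [x, y, z, w].
In Python, from rig import robot, camera, camera_model gives the robot as it stands.
- The arm moves only by the tool drive_tool, never from a script. Its argument "plan" is a list that holds one entry, the list of rows, each a list of 6 numbers: the shift along the world's x, y, z in units of 2.5 cm (1.0 is 2.5 cm), then the turn, a rotation vector about the world's x, y, z in units of 6 degrees (1.0 is 6 degrees). A call has 1 to 8 rows; each row shifts and turns the commanded pose from where the row before left it; what a row does not reach is not made up. A row lasts 1/8 s, in which the tool goes at most 62.5 mm and 10.7 degrees, less where a joint would pass 70% of its speed; a pose out of reach is approached as far as the arm can. A call with a number of a shift or a turn outside -1 to 1 is refused whole. A call with a gripper value outside its range is refused whole. "grip" is the closure, from 0 (fully open) to 1 (shut), set as the call begins (left out, the last holds). The fingers move at their own pace and stop on an object; "force" is the grip in N (left out, the last holds). Time passes only in rows, so rows that do not move let the fingers close. It gives the time, the measured TCP pose, the force and the opening at its end, in the units of the state.
- robot.get_obs(): the state, without advancing time (a new reading comes with each control period).
- camera(name): name is "scene" or "top"; returns the picture (384x512x3 uint8, red, green, blue); there is no depth.
- camera_model(name): a dict with "K" (3x3 intrinsics, pixels), "k1" (the pictures are not rectified: a ray, as slopes to the right and down, at radius r is drawn at 1 + k1 r^2 times it, then the intrinsics apply), "world_to_cam" (4x4, takes a point from world to camera coordinates). Camera axes: x right, y up, looking along -z (the intrinsics and any distortion apply to the point x, -y, -z); pixel columns grow to the right and rows downward; lengths in m; the calibration is good to about 2 mm. A picture is of the moment at which its call begins. camera_model takes no time and is no camera call.
- robot.hand_in(): hands the job in, once; it reports no verdict.
The state is a dict: "time": time; "q": joint angles; "joint_velocities": joint speeds; "joint_torque": joint torques, N m; "position": TCP position; "tool_rot": TCP orientation; "ft_force": force on the tool from outside, world axes, zero at the start; "moment": the same for the moment, N m; "grip_width": finger opening in m.
Only numpy, scipy, OpenCV 4.12 (cv2) and the standard library are available. Lean on these libraries where they do the work, as an engineer would, in place of code of your own. Each camera call takes 0.05 s, during which the arm holds its last target.

## Working session

There is one attempt and no reset: what is moved stays moved. The work goes in short steps, Python scripts to look and compute and a tool call to move; the robot and the scene stay as the last step left them, time stands still between calls to the robot, and variables do not carry over. Pictures are saved under pics/ and viewed, and the job is handed in when it is done.

Besides the shell and the picture viewer there is one more tool, called in YAML: its name, and indented under it one key for each argument. drive_tool: Moves the arm, as the interface text tells. Shifts and turns lie within -1 to 1; 1 stands for 2.5 cm of shift or 6 degrees of turn. Its arguments: {"type":"object","properties":{"plan":{"type":"array","items":{"type":"array","items":{"type":"array","items":{"type":"number","minimum":-1,"maximum":1}}}},"grip":{"type":"number"},"force":{"type":"number"}},"required":["plan"]}

```bash
mkdir -p pics; ls
cat > a.py <<'E'
from rig import robot, camera, camera_model
import cv2, json, numpy as np
for n in ("scene","top"):
    im=camera(n); cv2.imwrite(f"pics/{n}0.png",cv2.cvtColor(im,cv2.COLOR_RGB2BGR))
    m=camera_model(n); print(n,np.round(m["K"],1).tolist(),m["k1"],np.round(m["world_to_cam"],3).tolist())
print(robot.get_obs())
E
python3 a.py; python3 -c "
import cv2
for n in ('scene0','top0'):
    i=cv2.imread(f'pics/{n}.png');cv2.imwrite(f'pics/{n}b.png',cv2.resize(i,(800,600),interpolation=cv2.INTER_CUBIC))"
```

```text
pics
scene [[397.6, 0.0, 258.6], [0.0, 397.6, 196.6], [0.0, 0.0, 1.0]] -0.05810309952888391 [[0.818, 0.576, 0.008, -0.348], [-0.382, 0.533, 0.755, 0.067], [0.431, -0.62, 0.656, -1.448], [0.0, 0.0, 0.0, 1.0]]
top [[487.6, 0.0, 256.0], [0.0, 487.6, 195.4], [0.0, 0.0, 1.0]] -0.20249684372972213 [[0.026, -1.0, 0.0, -0.031], [0.976, 0.025, 0.217, -0.451], [-0.217, -0.005, 0.976, -1.371], [0.0, 0.0, 0.0, 1.0]]
{'time': 0.1, 'q': array([ 9.41486497e-01,  5.28380468e-01,  1.43376228e+00, -2.21082973e-06,
        1.18141529e+00, -1.78516051e-01]), 'joint_velocities': array([-0.00192028, -0.0021865 , -0.00503838, -0.00127849,  0.00057267,
       -0.00041503]), 'joint_torque': array([-3.81133677e-04, -4.40984988e+01, -1.77149338e+01,  6.34631119e-02,
        5.33719850e-02, -2.82930893e-05]), 'position': array([0.2721001 , 0.56232084, 0.40386846]), 'tool_rot': array([ 2.23492712e-01,  9.74705105e-01, -9.04016642e-04, -3.85277003e-04]), 'ft_force': array([ 1.11519657, -0.13067644,  0.35875336]), 'moment': array([0.00976804, 0.02510833, 0.00329752]), 'grip_width': 0.08750821312419681}
```

View pics/scene0b.png

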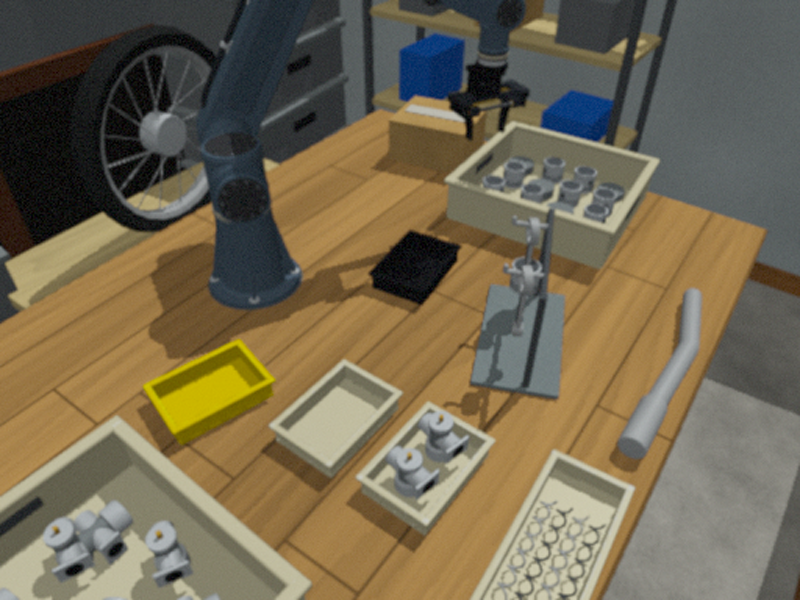

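View pics/top0b.png

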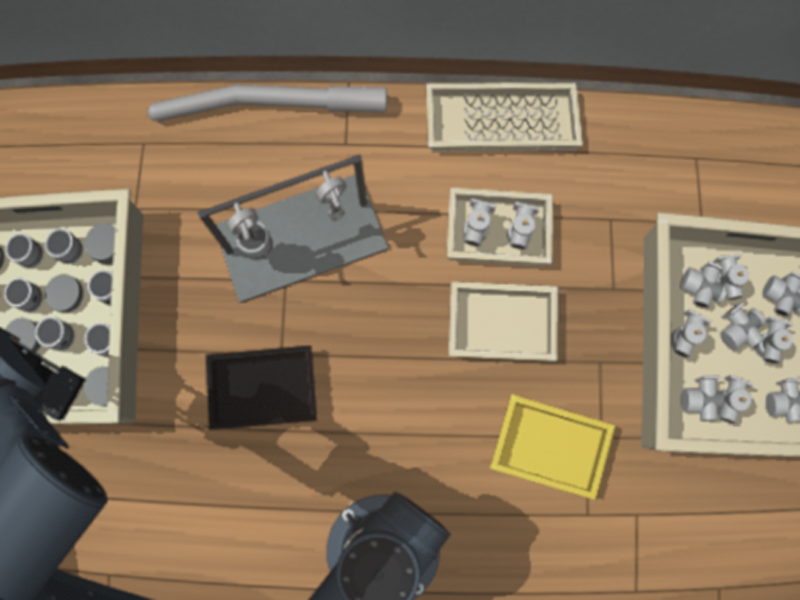

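The scene view shows the rack at about (525,310), with two hung parts in line. The top view shows the rack with eyes at about (243,215) and (330,187), and the empty cream tray at (503,322). I'll enlarge crops of these.

```bash
python3 -c "
import cv2
def crop(n,x0,y0,w,h,s):
    i=cv2.imread(f'pics/{n}0.png')[y0:y0+h,x0:x0+w]
    i=cv2.resize(i,None,fx=s,fy=s,interpolation=cv2.INTER_CUBIC)
    for k in range(0,w,10):
        cv2.line(i,(k*s,0),(k*s,6 if k%50 else 14),(0,0,255),1)
        if k%20==0: cv2.putText(i,str(x0+k),(k*s,24),0,.4,(0,0,255),1)
    for k in range(0,h,10):
        cv2.line(i,(0,k*s),(6,k*s),(0,0,255),1)
        if k%20==0: cv2.putText(i,str(y0+k),(8,k*s+4),0,.4,(0,0,255),1)
    return i
cv2.imwrite('pics/c_top.png',crop('top',120,90,140,110,5))
cv2.imwrite('pics/c_scene.png',crop('scene',295,125,80,130,4))
cv2.imwrite('pics/c_tray.png',crop('top',280,110,90,130,4))
cv2.imwrite('pics/c_trays.png',crop('scene',165,220,160,130,4))
"
```

```text
(no output)
```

View pics/c_top.png

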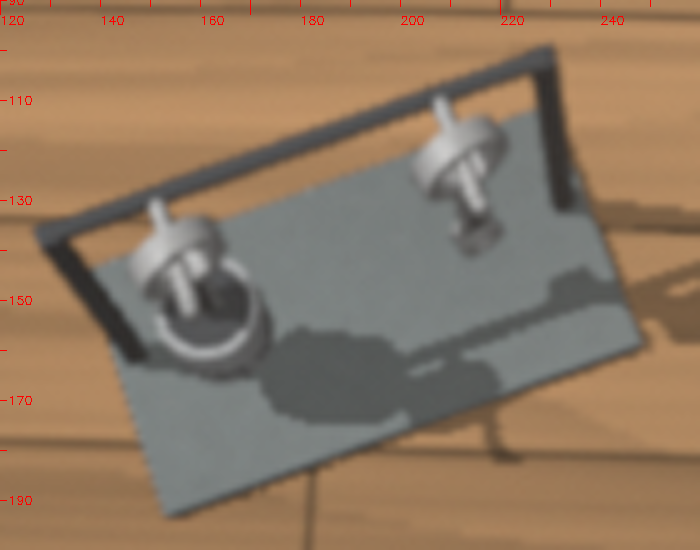

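View pics/c_scene.png

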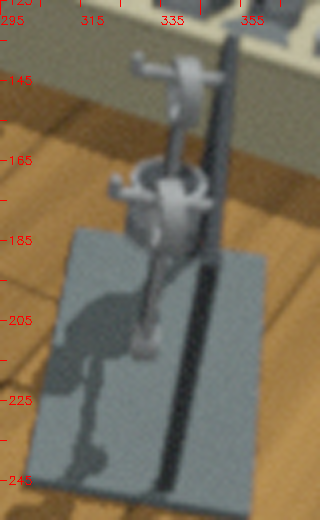

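View pics/c_tray.png

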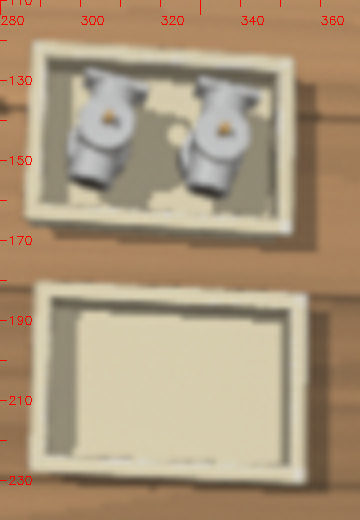

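View pics/c_trays.png

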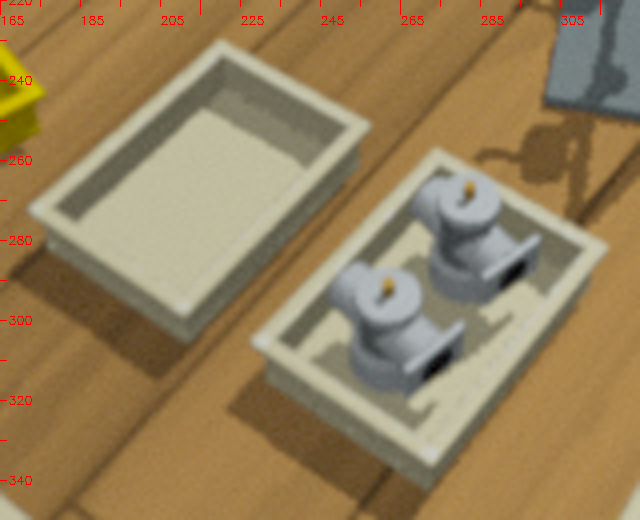

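Candidates in raw pixels:
- **Far hung part:** scene (341,148), top (156,140). A wide piston hangs below its eye.
- **Near hung part:** scene (338,178), top (212,120). This is the bare rod with a small end.
- **Loose pistons:** these are in the big box.

The crop confirms the far part (left in the top view) is the target. Next I'll triangulate.

```bash
cat > h.py <<'E'
import numpy as np
from scipy.optimize import least_squares
from rig import camera_model
M={n:camera_model(n) for n in("scene","top")}
def proj(n,P):
    m=M[n];P=np.atleast_2d(P);W=np.array(m["world_to_cam"]);c=P@W[:3,:3].T+W[:3,3]
    s=np.c_[c[:,0]/-c[:,2],-c[:,1]/-c[:,2]];s=s*(1+m["k1"]*(s**2).sum(1,keepdims=True))
    K=np.array(m["K"]);return s@K[:2,:2].T+K[:2,2]
def tri(a,b):
    r=least_squares(lambda p:np.r_[proj("scene",p)[0]-a,proj("top",p)[0]-b],[.6,0,.2]);return r.x,np.abs(r.fun).max()
def onz(n,uv,z):
    r=least_squares(lambda p:proj(n,[p[0],p[1],z])[0]-uv,[.6,0]);return r.x
E
python3 - <<'E'
from h import *
np.set_printoptions(precision=4,suppress=True)
for n,a,b in [("peye",(341.2,148.2),(155.6,140)),("reye",(338,178),(212,120)),("ptip",(329.3,139.5),(158,152)),("rtip",(323.5,170.5),(216.2,131))]:
    print(n,*tri(a,b))
print("bar",onz("top",(128.5,137),.235),onz("top",(230,100),.235))
for s,t in [((221,231),(290,181)),((258,252),(356,184.5)),((212,299),(355,231)),((173,273),(289,228))]: print("trayc",*tri(s,t),onz("top",t,.045))
E
```

```text
peye [0.5587 0.251  0.2154] 0.23033546873136856
reye [0.6181 0.1035 0.2195] 0.5166271186704989
ptip [0.5193 0.2377 0.2384] 0.347252272514595
rtip [0.5795 0.0884 0.2381] 0.1424108073144339
bar [0.5598 0.3207] [0.669  0.0559]
trayc [ 0.4478 -0.1423  0.1246] 14.77014007776495 [ 0.4989 -0.118 ]
trayc [ 0.5204 -0.2408  0.1507] 23.638451469767233 [ 0.4936 -0.3145]
trayc [ 0.4099 -0.291  -0.0752] 16.006471077887994 [ 0.3543 -0.3092]
trayc [ 0.3255 -0.1873 -0.0953] 25.575504820884873 [ 0.3589 -0.1166]
```

```bash
cat > ov.py <<'E'
from h import *
import cv2,sys
def wires(p,tray):
    x,y,a=p; c,s=np.cos(a),np.sin(a)   # p: piston hook line at rack x=0
    T=lambda P:np.c_[x+c*P[:,0]-s*P[:,1],y+s*P[:,0]+c*P[:,1],P[:,2]]
    L=[];t=np.linspace(0,2*np.pi,40)
    for yo in(0,-.16):
        for xx in(-.046,-.030):
            for r in(.027,.020): L.append(T(np.c_[0*t+xx,yo+r*np.cos(t),.215+r*np.sin(t)]))
        L.append(T(np.array([[-.006,yo,.235],[-.07,yo,.235],[-.07,yo,.245]])))
    for zz in(.131,.075): L.append(T(np.c_[-.038+.03*np.cos(t),.03*np.sin(t),0*t+zz]))
    for xx in(-.006,.006): L.append(T(np.array([[xx,.06,.235],[xx,-.2,.235]])))
    x,y,a=tray;c,s=np.cos(a),np.sin(a)
    for hx,hy,z in((.065,.095,.045),(.059,.089,.045),(.059,.089,.006),(.065,.095,0)):
        q=np.array([[hx,hy],[hx,-hy],[-hx,-hy],[-hx,hy],[hx,hy]]);L.append(np.c_[x+c*q[:,0]-s*q[:,1],y+s*q[:,0]+c*q[:,1],0*q[:,0]+z])
    return L
def draw(p,tray,tag,suf="0"):
    for n,bx in(("top",(120,90,140,110,5)),("scene",(295,125,80,130,4)),("top",(280,170,90,75,5)),("scene",(165,220,100,100,5))):
        x0,y0,w,h,s=bx;i=cv2.imread(f"pics/{n}{suf}.png")[y0:y0+h,x0:x0+w];i=cv2.resize(i,None,fx=s,fy=s,interpolation=cv2.INTER_CUBIC)
        for l in wires(p,tray): 
            q=((proj(n,l)+.5-[x0,y0])*s).round().astype(np.int32); cv2.polylines(i,[q],False,(0,0,255),1)
        yield i
def sheet(p,tray,tag):
    I=list(draw(p,tray,tag))
    def pad(i,h,w):
        o=np.zeros((h,w,3),np.uint8);o[:i.shape[0],:i.shape[1]]=i;return o
    cv2.imwrite(f"pics/{tag}_a.png",I[0])
    cv2.imwrite(f"pics/{tag}_b.png",np.hstack([pad(I[1],520,320),pad(I[2],520,450)]))
    cv2.imwrite(f"pics/{tag}_c.png",I[3])
E
python3 - <<'E'
from ov import *
a=np.radians(22.1)
e=np.array([.5565,.2507])
sheet((e[0]+.038*np.cos(a),e[1]+.038*np.sin(a),a),(.4265,-.2145,.015),"o1")
for t in [(290,181),(356,184.5),(355,231),(289,228)]: print(onz("top",t,.045))
for t in [(221,231),(258,252),(212,299),(173,273)]: print(onz("scene",t,.045))
E
```

```text
[ 0.49887933 -0.11800782]
[ 0.49356532 -0.31451897]
[ 0.35432098 -0.30917092]
[ 0.35892052 -0.11664929]
[ 0.36939716 -0.11665182]
[ 0.50692809 -0.11981676]
[ 0.50267457 -0.31649298]
[ 0.36376902 -0.31435638]
```

View pics/o1_a.png

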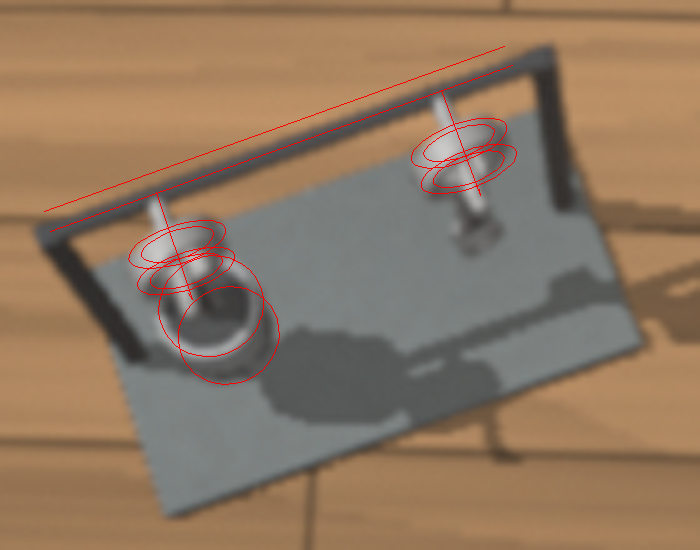

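View pics/o1_b.png

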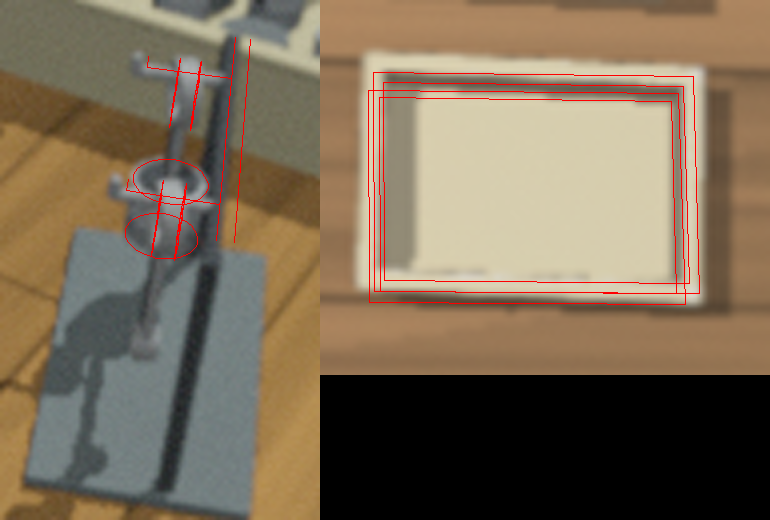

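View pics/o1_c.png

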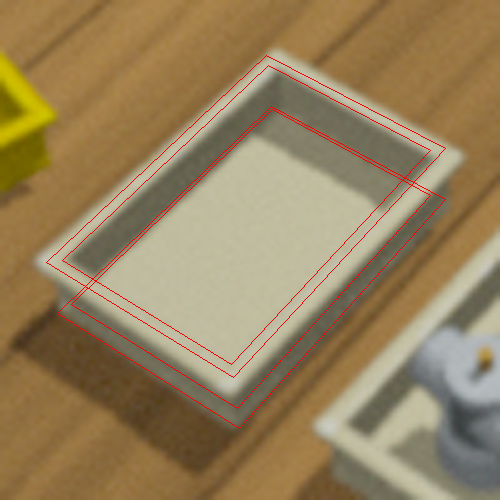

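```bash
python3 - <<'E'
from h import *
np.set_printoptions(precision=4,suppress=True)
f=lambda p,o,s:np.array(p)/s+o-.4
S=[(465,157),(232,392),(38,262),(275,50)];T=[(366,55),(705,68),(703,303),(357,288)]
Q=[]
for s,t in zip(S,T):
    x=tri(f(s,[165,220],5),f(t,[280,170],5)); Q.append(x[0]);print(*x)
print(np.mean(Q,0))
A=(295,125);B=(120,90)
for n,s,t in [("ptip",(137,55),(190,312)),("rtip",(113,180),(482,208)),
 ("pbarR",(225,78),(157,203)),("rbarR",(213,203),(441,98)),("rim left..piston rim centre",(168,185),(208,308)),("peyetop near edge",None,None)]:
    if s: print(n,*tri(f(s,A,4),f(t,B,5)))
E
python3 - <<'E'
import cv2
i=cv2.imread('pics/scene0.png')[130:190,315:360];cv2.imwrite('pics/d1.png',cv2.resize(i,None,fx=10,fy=10,interpolation=cv2.INTER_CUBIC))
i=cv2.imread('pics/top0.png')[105:165,140:225];cv2.imwrite('pics/d2.png',cv2.resize(i,None,fx=9,fy=9,interpolation=cv2.INTER_CUBIC))
E
```

```text
[ 0.5244 -0.2371  0.1553] 21.089333473654705
[ 0.5249 -0.4096  0.1655] 22.741279860812995
[ 0.3909 -0.4051  0.153 ] 24.2492705008236
[ 0.3911 -0.2314  0.147 ] 22.033727984611716
[ 0.4578 -0.3208  0.1552]
ptip [0.5178 0.2377 0.2421] 0.19038459572379907
rtip [0.5777 0.0884 0.2406] 0.022235085122588316
pbarR [0.5812 0.2625 0.2325] 0.2913246732378525
rbarR [0.6421 0.1141 0.2335] 0.08155661810781112
rim left..piston rim centre [0.5558 0.2524 0.1257] 0.28481041908867155
```

View pics/d1.png

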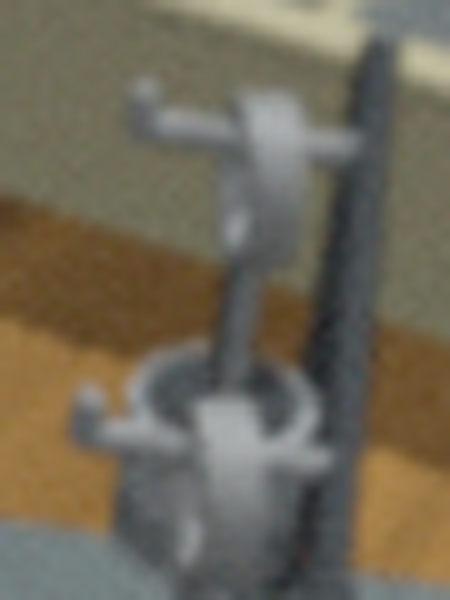

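View pics/d2.png

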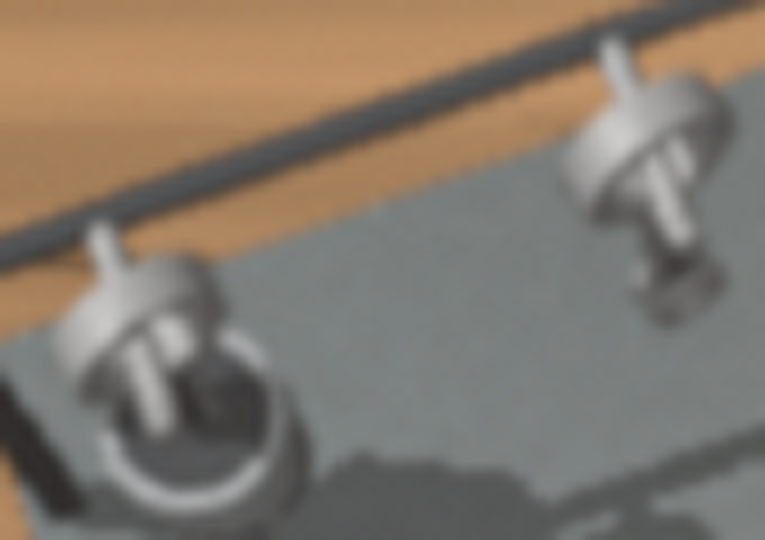

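Run:
```python
from ov import *
np.set_printoptions(precision=4,suppress=True)
f=lambda p,o,s:np.array(p)/s+o-.4
S=[(465,157),(232,392),(38,262),(275,50)];T=[(46,55),(385,68),(383,303),(37,288)]
Q=[]
for s,t in zip(S,T):
    x=tri(f(s,[165,220],5),f(t,[280,170],5)); Q.append(x[0]);print(*x)
print(np.mean(Q,0))
a=np.radians(22.)
e=np.array([.5505,.2495])
sheet((e[0]+.038*np.cos(a),e[1]+.038*np.sin(a),a),(*np.mean(Q,0)[:2],-.015),"o2")
```

```text
[ 0.5014 -0.1145  0.0406] 0.11466959621884598
[ 0.4982 -0.3159  0.0447] 0.20981024164149176
[ 0.3576 -0.3126  0.0428] 0.262134900109686
[ 0.3609 -0.1117  0.042 ] 0.32197803842794315
[ 0.4295 -0.2137  0.0425]
```

View pics/o2_a.png

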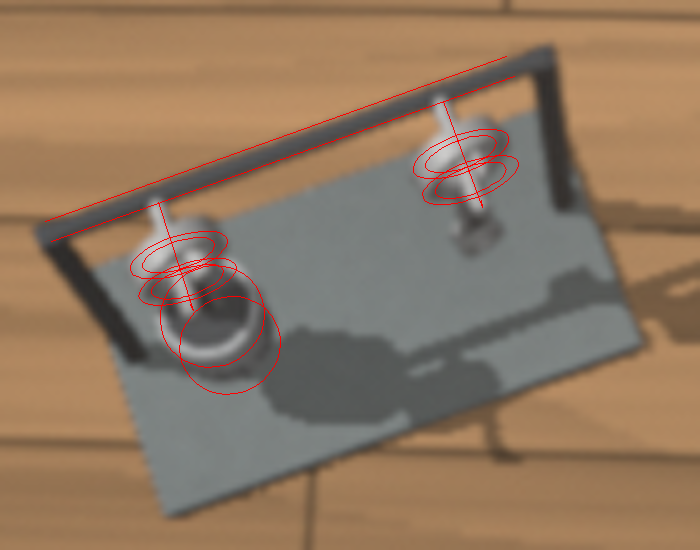

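View pics/o2_b.png

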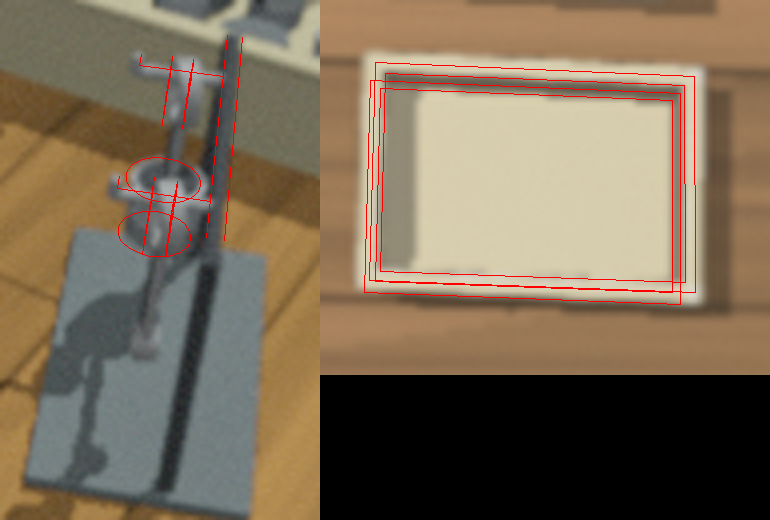

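Findings:
- The tray triangulates to a centre of (0.4295, -0.2137), with its rim at z about 0.043, which agrees with the text.
- The piston eye is at about (0.557, 0.251, 0.215), with rack yaw 22°. It hangs about 6 mm nearer the bar than the text says.

I'll rise first, then move over the eye.

drive_tool:
  plan:
    - [[0, 0, 1, 0, 0, 0.5], [0, 0, 1, 0, 0, 0.5], [0.9, -1, 0.2, 0, 0, 0.6], [0.9, -1, 0, 0, 0, 0.6], [0.9, -1, 0, 0, 0, 0.6], [0.9, -1, 0, 0, 0, 0.6], [0.9, -1, 0, 0, 0, 0.6], [0.9, -1, 0, 0, 0, 0.6]]
  grip: 0
  force: 30

```text
time: 1.1
position: [0.4078, 0.4116, 0.4593]
tool_rot: [-0.017, 1.0, -0.0, -0.0]
ft_force: [-0.5, 0.5, -0.0]
grip_width: 0.0871
```

drive_tool:
  plan:
    - [[0.9, -1, 0, 0, 0, 0.6], [0.9, -1, 0, 0, 0, 0.6], [0.9, -1, 0, 0, 0, 0.6], [0.9, -1, 0, 0, 0, 0.6], [0.9, -0.9, 0, 0, 0, 0.5], [0.9, -0.9, 0, 0, 0, 0.5], [0, 0, 0, 0, 0, 0]]

```text
time: 1.98
position: [0.5437, 0.266, 0.4591]
tool_rot: [-0.191, 0.982, -0.0, -0.0]
ft_force: [0.2, 0.4, -0.3]
grip_width: 0.0871
```

```bash
cat > st.py <<'E'
from rig import robot
import numpy as np
from scipy.spatial.transform import Rotation as R
o=robot.get_obs();r=R.from_quat(o['tool_rot']).as_matrix();np.set_printoptions(precision=4,suppress=True)
print(o['time'],o['position'],'jaw deg',np.degrees(np.arctan2(r[1,1],r[0,1])),'z',r[:,2],'F',o['ft_force'],'M',o['moment'],'w',o['grip_width'],'q',o['q'])
E
python3 st.py
```

```text
1.975 [0.5437 0.266  0.4591] jaw deg 111.98163577798246 z [-0.0004 -0.0005 -1.    ] F [ 0.1676  0.3732 -0.2524] M [ 0.0736  0.0705 -0.0212] w 0.08712475122747391 q [ 0.2706  0.445   1.4194 -0.0004  1.2777 -1.6837]
```

drive_tool:
  plan:
    - [[0.53, -0.6, 0, 0, 0, 0], [0, 0, -0.8, 0, 0, 0], [0, 0, 0, 0, 0, 0]]

```text
time: 2.35
position: [0.555, 0.2523, 0.4382]
tool_rot: [-0.192, 0.981, -0.0, -0.002]
ft_force: [-0.9, 0.8, 0.1]
grip_width: 0.0873
```

```bash
cat > pic.py <<'E'
import sys,cv2
from rig import camera
n,tag,x0,y0,w,h,s=sys.argv[1],sys.argv[2],*map(int,sys.argv[3:8])
i=cv2.cvtColor(camera(n),cv2.COLOR_RGB2BGR);cv2.imwrite(f'pics/{tag}_full.png',i)
cv2.imwrite(f'pics/{tag}.png',cv2.resize(i[y0:y0+h,x0:x0+w],None,fx=s,fy=s,interpolation=cv2.INTER_CUBIC))
E
python3 st.py; python3 pic.py scene s1 280 50 120 140 4; python3 pic.py top t1 110 70 130 110 5
```

```text
2.35 [0.555  0.2523 0.4382] jaw deg 112.17636169409973 z [-0.0041 -0.001  -1.    ] F [-0.8739  0.8036  0.1185] M [-0.001   0.0568 -0.0569] w 0.08730341737336529 q [ 0.2437  0.4723  1.433  -0.      1.2405 -1.7142]
```

View pics/s1.png

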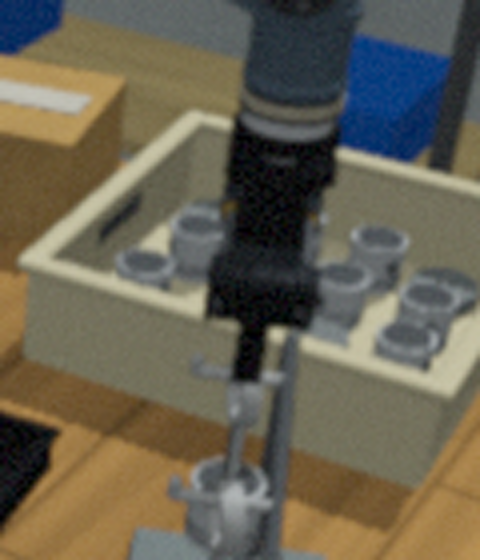

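View pics/t1.png

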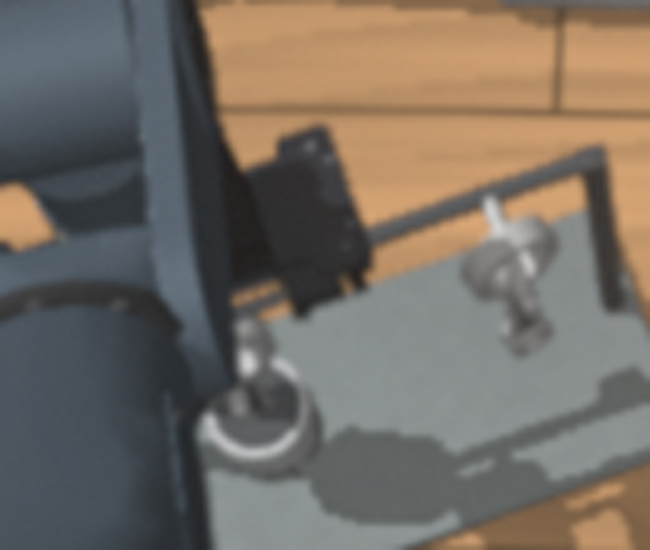

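The scene view shows the near finger at crop (250,350), straight above the eye at (243,400), so the alignment is good. Descending.

drive_tool:
  plan:
    - [[0, 0, -0.5, 0, 0, 0], [0, 0, -0.5, 0, 0, 0], [0, 0, -0.5, 0, 0, 0], [0, 0, -0.5, 0, 0, 0], [0, 0, -0.36, 0, 0, 0], [0, 0, 0, 0, 0, 0]]

```text
time: 3.2
position: [0.5553, 0.2525, 0.3797]
tool_rot: [-0.192, 0.981, -0.0, -0.001]
ft_force: [-0.2, 1.0, -1.0]
grip_width: 0.0866
```

```bash
python3 st.py; python3 pic.py scene s2 290 80 90 120 5
```

```text
3.2 [0.5553 0.2525 0.3797] jaw deg 112.16805226210008 z [-0.0019 -0.0005 -1.    ] F [-0.1607  1.04   -1.0069] M [ 0.0212  0.0501 -0.0481] w 0.08664937686257305 q [ 0.2437  0.5361  1.4967 -0.      1.1107 -1.7139]
```

View pics/s2.png

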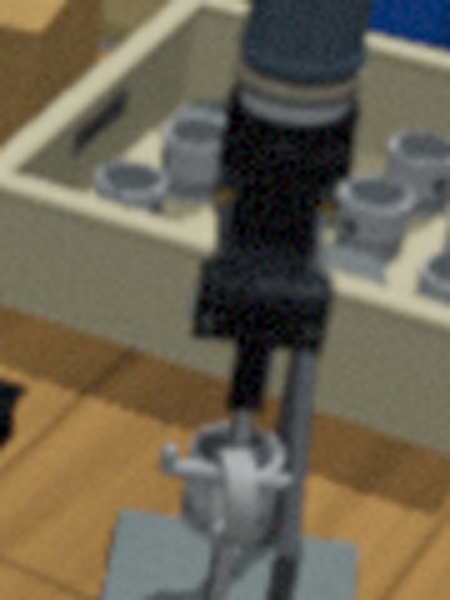

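The finger covers the eye, and the rod shows below it at crop (245,425). There is no contact force. Closing.

drive_tool:
  plan:
    - [[0, 0, 0, 0, 0, 0], [0, 0, 0, 0, 0, 0], [0, 0, 0, 0, 0, 0], [0, 0, 0, 0, 0, 0], [0, 0, 0, 0, 0, 0], [0, 0, 0, 0, 0, 0], [0, 0, 0, 0, 0, 0], [0, 0, 0, 0, 0, 0]]
  grip: 1
  force: 40

```text
time: 4.25
position: [0.5556, 0.2525, 0.381]
tool_rot: [-0.192, 0.981, -0.0, 0.0]
ft_force: [-0.3, -0.8, 3.0]
grip_width: 0.0534
```

```bash
python3 st.py
```

```text
4.25 [0.5556 0.2525 0.381 ] jaw deg 112.17346244824748 z [ 0.0005 -0.     -1.    ] F [-0.3068 -0.8187  2.9684] M [-0.0756  0.1107 -0.0319] w 0.053371549027696655 q [ 0.2438  0.5345  1.4956 -0.0002  1.111  -1.714 ]
```

The jaws closed to 53.4 mm, which is the eye's diameter. Lifting 20 mm.

drive_tool:
  plan:
    - [[0, 0, 0.2, 0, 0, 0], [0, 0, 0.2, 0, 0, 0], [0, 0, 0.2, 0, 0, 0], [0, 0, 0.2, 0, 0, 0], [0, 0, 0, 0, 0, 0], [0, 0, 0, 0, 0, 0]]

```text
time: 5.0
position: [0.5554, 0.2526, 0.4007]
tool_rot: [-0.192, 0.981, -0.0, -0.0]
ft_force: [0.9, -0.2, -2.5]
grip_width: 0.0537
```

```bash
python3 st.py; python3 pic.py scene s3 290 80 90 120 5
```

```text
5.0 [0.5554 0.2526 0.4007] jaw deg 112.17126307113121 z [-0.0002 -0.     -1.    ] F [ 0.9208 -0.1807 -2.5259] M [ 0.0696  0.0615 -0.044 ] w 0.053659423354476384 q [ 0.2438  0.5118  1.4757  0.      1.1543 -1.7139]
```

View pics/s3.png

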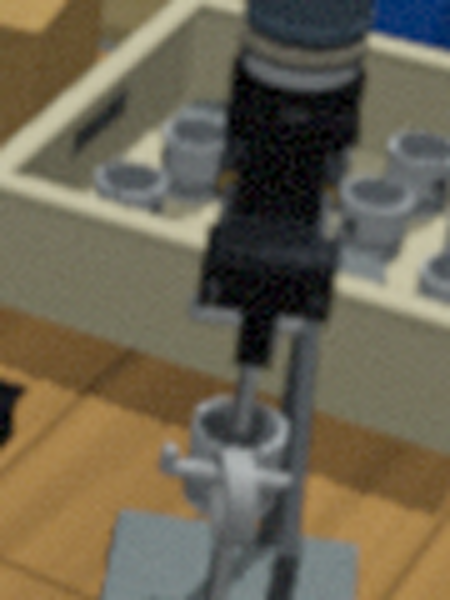

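Lifted: the piston rose with the gripper, and the hook bar shows at crop (205,310). Drawing out along rack -x by 100 mm.

drive_tool:
  plan:
    - [[-0.3, -0.121, 0, 0, 0, 0], [-0.5, -0.202, 0, 0, 0, 0], [-0.5, -0.202, 0, 0, 0, 0], [-0.6, -0.242, 0, 0, 0, 0], [-0.6, -0.242, 0, 0, 0, 0], [-0.6, -0.242, 0, 0, 0, 0], [-0.6, -0.242, 0, 0, 0, 0], [0, 0, 0, 0, 0, 0]]

```text
time: 6.05
position: [0.4611, 0.2147, 0.4008]
tool_rot: [-0.192, 0.981, -0.0, -0.001]
ft_force: [-0.9, -1.0, -3.0]
grip_width: 0.0535
```

```bash
python3 st.py; python3 pic.py scene s4 270 80 110 120 5; python3 pic.py top t4 110 70 130 110 5
```

```text
6.05 [0.4611 0.2147 0.4008] jaw deg 112.1662276836757 z [-0.0024 -0.0006 -1.    ] F [-0.8896 -1.0379 -2.9755] M [0.0079 0.1852 0.0249] w 0.05354561892158346 q [ 0.2158  0.3775  1.7244 -0.0001  1.0422 -1.7418]
```

View pics/s4.png

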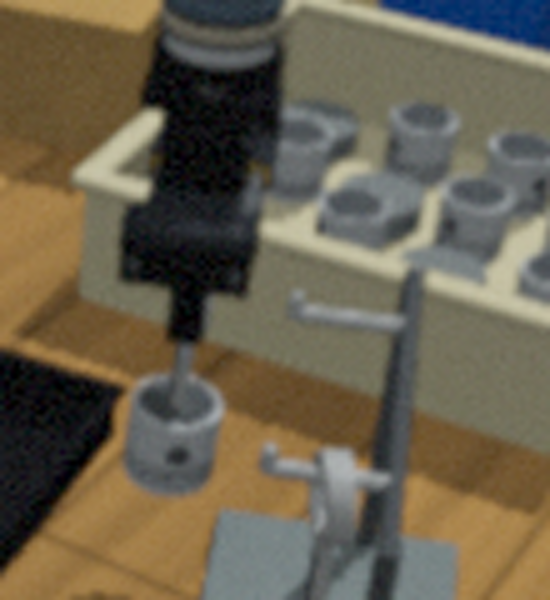

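View pics/t4.png

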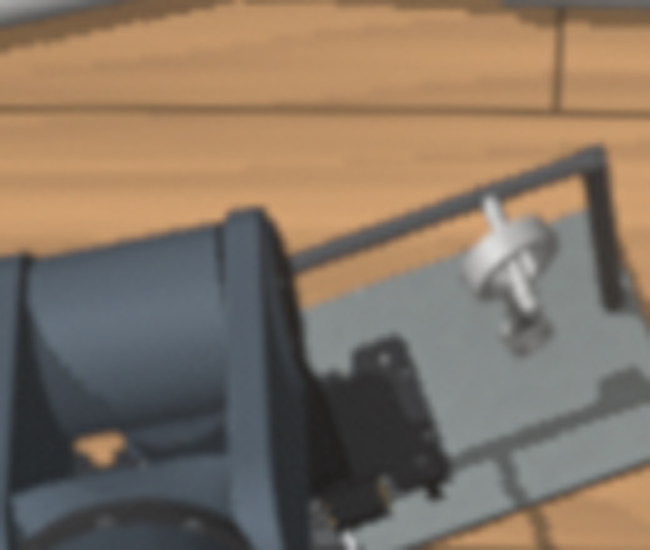

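The piston is off the hook and hanging from the gripper, and the bare rod is still hanging at crop (335,490). Carrying to the tray, with a -40° turn to stay clear of joint 6's limit.

drive_tool:
  plan:
    - [[0, -0.4, 0, 0, 0, -0.2], [0, -0.8, 0, 0, 0, -0.4], [-0.07, -0.95, 0, 0, 0, -0.4], [-0.07, -0.95, 0, 0, 0, -0.4], [-0.07, -0.95, 0, 0, 0, -0.4], [-0.07, -0.95, 0, 0, 0, -0.4], [-0.07, -0.95, 0, 0, 0, -0.4], [-0.07, -0.95, 0, 0, 0, -0.4]]

```text
time: 7.15
position: [0.4528, 0.0414, 0.4008]
tool_rot: [-0.035, 0.999, -0.0, 0.0]
ft_force: [0.1, 0.5, -3.5]
grip_width: 0.0539
```

drive_tool:
  plan:
    - [[-0.07, -0.95, 0, 0, 0, -0.4], [-0.07, -0.95, 0, 0, 0, -0.4], [-0.07, -0.95, 0, 0, 0, -0.4], [-0.07, -0.95, 0, 0, 0, -0.4], [-0.07, -0.95, 0, 0, 0, -0.4], [-0.07, -0.95, 0, 0, 0, -0.4], [-0.07, -0.95, 0, 0, 0, -0.4], [-0.07, -0.95, 0, 0, 0, -0.4]]

```text
time: 8.15
position: [0.4386, -0.1488, 0.4008]
tool_rot: [0.132, 0.991, -0.0, 0.0]
ft_force: [0.6, -0.5, -3.7]
grip_width: 0.054
```

```bash
python3 st.py
```

```text
8.15 [ 0.4386 -0.1488  0.4008] jaw deg 74.8335602790093 z [ 0.0003 -0.0006 -1.    ] F [ 0.6198 -0.5395 -3.699 ] M [-0.0153 -0.0554  0.0434] w 0.05399521572048942 q [-0.5691  0.3166  1.8298 -0.0004  0.9947 -1.8749]
```

drive_tool:
  plan:
    - [[-0.12, -0.9, 0, 0, 0, 0], [-0.12, -0.8, 0, 0, 0, 0], [-0.12, -0.6, 0, 0, 0, 0], [0, -0.3, -0.4, 0, 0, 0], [0, 0, -0.6, 0, 0, 0], [0, 0, -0.6, 0, 0, 0], [0, 0, 0, 0, 0, 0]]

```text
time: 9.02
position: [0.4291, -0.2117, 0.3593]
tool_rot: [0.131, 0.991, 0.001, -0.002]
ft_force: [0.9, 0.1, -3.6]
grip_width: 0.0537
```

```bash
python3 st.py; python3 pic.py scene s5 160 180 130 140 5; python3 pic.py top t5 250 110 130 110 5
```

```text
9.025 [ 0.4291 -0.2117  0.3593] jaw deg 74.97811382028296 z [-0.003   0.0027 -1.    ] F [ 0.8974  0.1112 -3.5518] M [0.0271 0.0759 0.0141] w 0.053749101764087606 q [-0.6925  0.4018  1.8395  0.0003  0.9042 -2.0013]
```

View pics/s5.png

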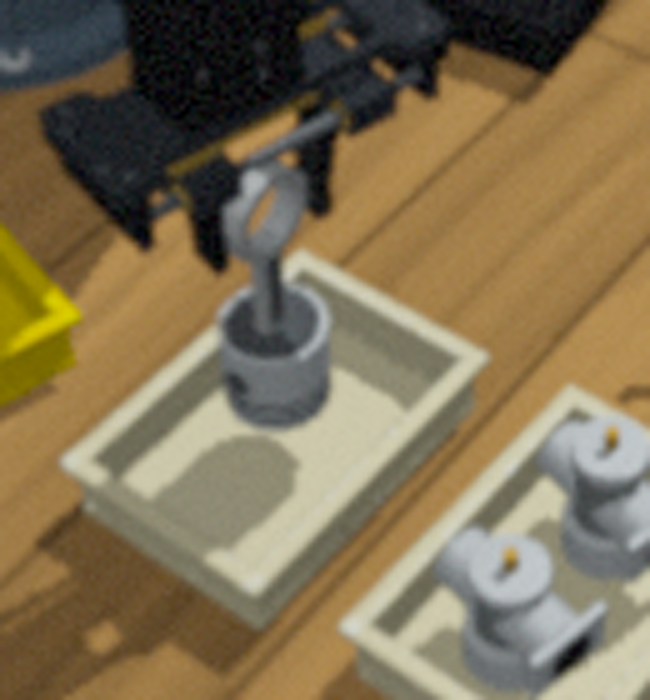

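View pics/t5.png

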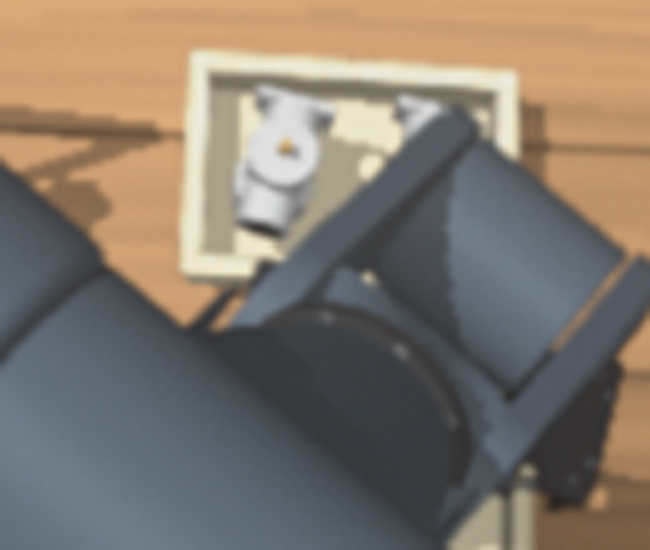

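The piston hangs upright over the tray. Its base centre is at about crop (275,398). I'll check that against the prediction.

Run:
```python
from h import *
for P in [(.429,-.212,.0535),(.429,-.212,.1095),(.429,-.212,.1935),(.429,-.212,.006)]: print((proj("scene",P)[0]+.5-[160,180])*5)
```

```text
[281.21993182 392.97477633]
[274.48652827 324.57753178]
[263.51910182 212.41808238]
[286.60371194 447.41221246]
```

It matches to within about 1 px. Lowering to just above the floor, then feeling for contact.

drive_tool:
  plan:
    - [[0, 0, -0.4, 0, 0, 0], [0, 0, -0.5, 0, 0, 0], [0, 0, -0.4, 0, 0, 0], [0, 0, -0.3, 0, 0, 0], [0, 0, -0.1, 0, 0, 0], [0, 0, 0, 0, 0, 0]]

```text
time: 9.88
position: [0.4295, -0.2123, 0.3181]
tool_rot: [0.131, 0.991, 0.0, -0.0]
ft_force: [0.1, -0.3, -4.4]
grip_width: 0.0538
```

drive_tool:
  plan:
    - [[0, 0, -0.06, 0, 0, 0], [0, 0, -0.04, 0, 0, 0], [0, 0, 0, 0, 0, 0]]

```text
time: 10.25
position: [0.4295, -0.2123, 0.3158]
tool_rot: [0.131, 0.991, -0.0, 0.0]
ft_force: [-0.6, 0.3, -3.8]
grip_width: 0.0531
```

drive_tool:
  plan:
    - [[0, 0, -0.06, 0, 0, 0], [0, 0, -0.04, 0, 0, 0], [0, 0, 0, 0, 0, 0]]

```text
time: 10.62
position: [0.4295, -0.2123, 0.3131]
tool_rot: [0.131, 0.991, 0.0, -0.0]
ft_force: [0.8, -0.6, -3.1]
grip_width: 0.0532
```

drive_tool:
  plan:
    - [[0, 0, -0.04, 0, 0, 0], [0, 0, 0, 0, 0, 0], [0, 0, 0, 0, 0, 0]]

```text
time: 11.0
position: [0.4295, -0.2123, 0.3122]
tool_rot: [0.131, 0.991, 0.0, -0.0]
ft_force: [-0.1, 0.3, -3.3]
grip_width: 0.0536
```

drive_tool:
  plan:
    - [[0, 0, -0.04, 0, 0, 0], [0, 0, -0.04, 0, 0, 0], [0, 0, 0, 0, 0, 0]]

```text
time: 11.38
position: [0.4297, -0.2123, 0.3121]
tool_rot: [0.131, 0.991, -0.001, 0.001]
ft_force: [-2.0, 1.1, 11.6]
grip_width: 0.0538
```

```bash
python3 st.py; python3 pic.py scene s6 160 180 130 140 5
```

```text
11.375 [ 0.4297 -0.2123  0.3121] jaw deg 74.97806744745147 z [ 0.0016 -0.0013 -1.    ] F [-1.9508  1.0539 11.5912] M [ 0.3545  0.347  -0.0132] w 0.05382434020500342 q [-0.6926  0.4832  1.8826  0.0001  0.7736 -2.0013]
```

View pics/s6.png

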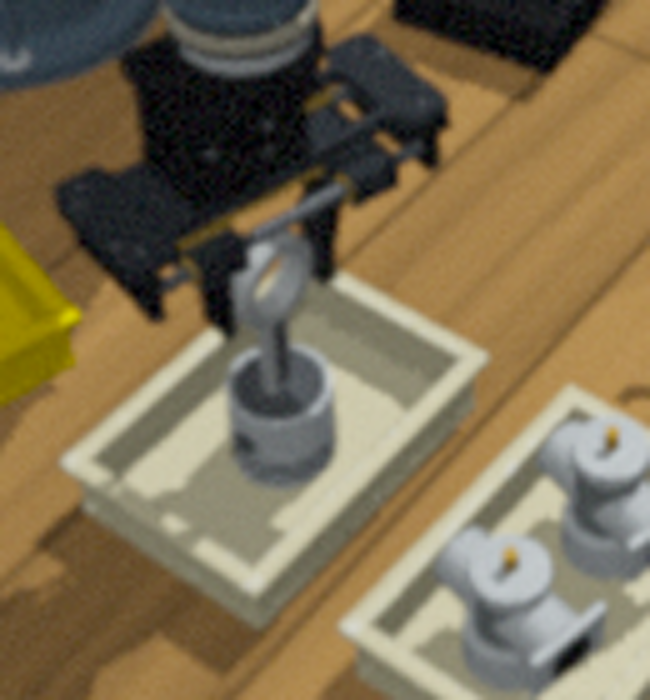

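It touched the floor at TCP z = 0.312, as predicted, and stands inside the tray. I'll ease off 1 mm and open.

drive_tool:
  plan:
    - [[0, 0, 0.04, 0, 0, 0], [0, 0, 0, 0, 0, 0]]

```text
time: 11.68
position: [0.4296, -0.2123, 0.3121]
tool_rot: [0.131, 0.991, -0.0, 0.0]
ft_force: [-1.3, 1.3, 7.3]
grip_width: 0.0536
```

drive_tool:
  plan:
    - [[0, 0, 0, 0, 0, 0], [0, 0, 0, 0, 0, 0], [0, 0, 0, 0, 0, 0], [0, 0, 0, 0, 0, 0], [0, 0, 0, 0, 0, 0], [0, 0, 0, 0, 0, 0]]
  grip: 0

```text
time: 12.42
position: [0.4295, -0.2123, 0.3112]
tool_rot: [0.131, 0.991, 0.0, -0.0]
ft_force: [-0.1, 0.1, 0.3]
grip_width: 0.0868
```

```bash
python3 st.py; python3 pic.py scene s7 160 180 130 140 5
```

```text
12.425 [ 0.4295 -0.2123  0.3112] jaw deg 74.97343445661453 z [-0.0001  0.     -1.    ] F [-0.1367  0.1152  0.2741] M [ 0.0495 -0.0016 -0.0255] w 0.08680789394964887 q [-0.6928  0.4848  1.8833 -0.      0.7736 -2.0013]
```

View pics/s7.png

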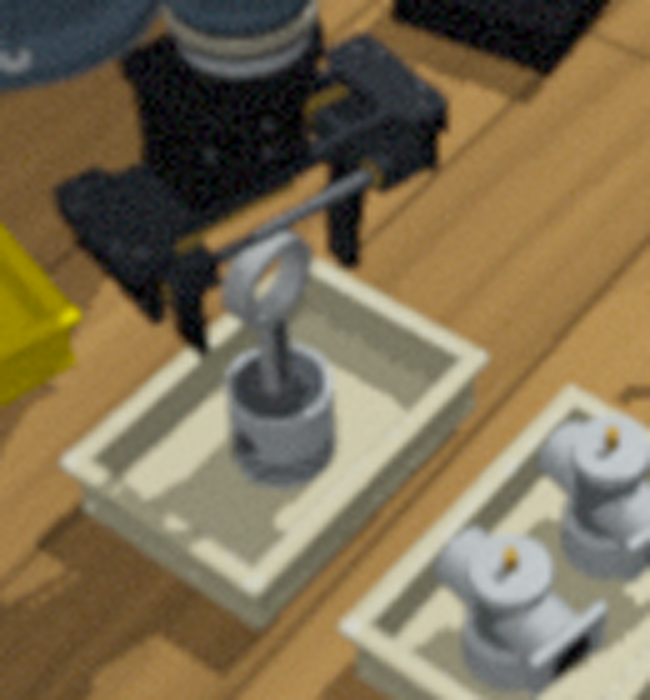

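The jaws are open, with both fingers clear of the eye, and the piston stands on its own. Withdrawing straight up, then away.

drive_tool:
  plan:
    - [[0, 0, 0.4, 0, 0, 0], [0, 0, 0.7, 0, 0, 0], [0, 0, 0.9, 0, 0, 0], [0, 0, 1, 0, 0, 0], [0, 0, 1, 0, 0, 0], [0, 0.8, 0.3, 0, 0, 0], [0, 0.9, 0, 0, 0, 0], [0, 0.9, 0, 0, 0, 0]]

```text
time: 13.48
position: [0.4288, -0.1453, 0.4184]
tool_rot: [0.131, 0.991, 0.001, -0.001]
ft_force: [-0.7, -0.9, 0.4]
grip_width: 0.0871
```

drive_tool:
  plan:
    - [[0, 0.9, 0, 0, 0, 0], [0, 0.9, 0, 0, 0, 0], [0, 0.9, 0, 0, 0, 0], [0, 0.9, 0, 0, 0, 0], [0, 0.5, 0, 0, 0, 0], [0, 0, 0, 0, 0, 0], [0, 0, 0, 0, 0, 0]]

```text
time: 14.35
position: [0.4296, -0.045, 0.4187]
tool_rot: [0.131, 0.991, -0.0, 0.0]
ft_force: [-0.3, -0.4, -0.5]
grip_width: 0.0873
```

```bash
python3 st.py; python3 pic.py scene s8 160 120 210 200 3; python3 pic.py top t8 120 70 260 180 3
```

```text
14.35 [ 0.4296 -0.045   0.4187] jaw deg 74.97510188160818 z [ 0.0001 -0.0003 -1.    ] F [-0.2538 -0.4354 -0.5151] M [ 0.0189  0.0453 -0.0251] w 0.08727086095376368 q [-0.3641  0.2466  1.8756 -0.0003  1.0191 -1.6725]
```

View pics/s8.png

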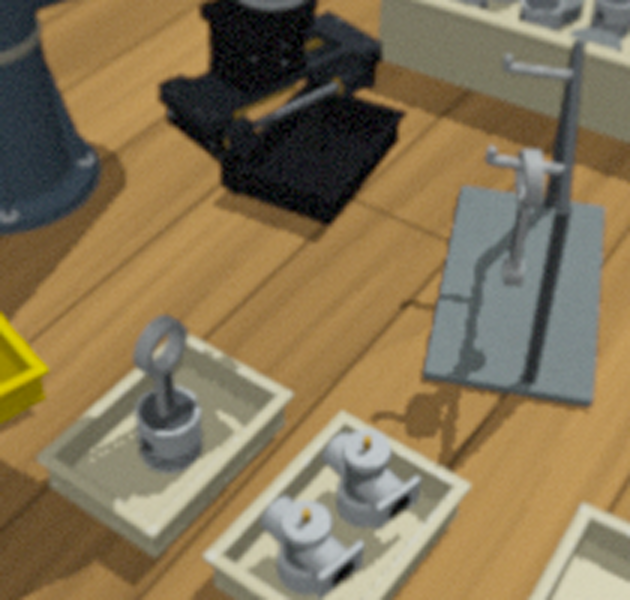

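View pics/t8.png

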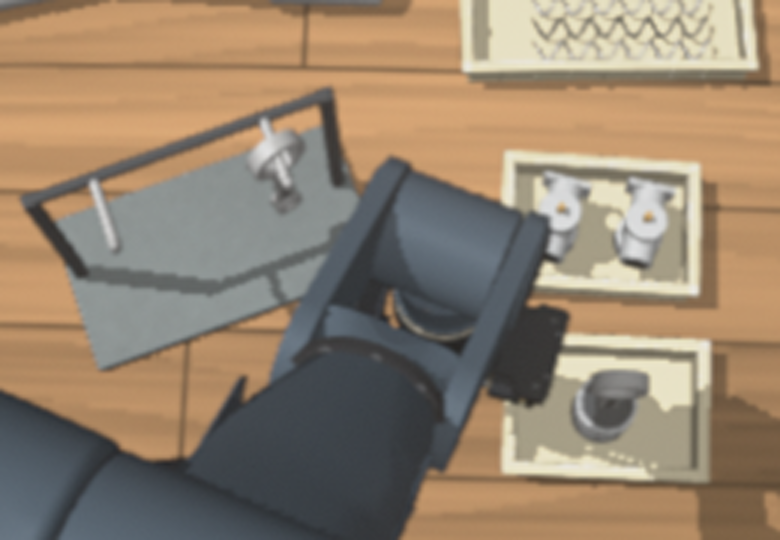

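The piston stands upright in the cream tray at scene crop (168,430), and the bare rod still hangs at (530,200). The other hook is empty and the robot is clear.

```bash
python3 -c "
from rig import robot
print(robot.hand_in())"
```

```text
the job is handed in; nothing more can be done
None
```

I lifted the piston with its rod off its hook, stood it piston end down near the middle of the empty cream tray, and handed the job in at about 14.5 s. No verdict was reported.

- **Move:** I gripped the eye across its sides (53.4 mm between the jaws), raised it 20 mm and drew it 100 mm out along the hook before carrying it over. It touched the tray floor at the predicted height, with at most about 12 N at the wrist.
- **Last checks:** pictures from both cameras after the robot backed away show the piston upright in the tray. Its hook is empty, the bare rod is still on the other one, and the carburettor tray looks untouched.
- **Disagreement:** the eye measured about 6 mm nearer the rack's bar than the text says. I used the measured position and the grasp worked.

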